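# Find the loaded canister and present it at the loading cup

## Task

Two look-alike closed canisters stand on two round rests, and one of them is heavier because it has the steel slug inside. Lift the left canister (your left) a few centimetres clear to feel its weight and set it back upright on its own rest, then lift the right one in the same way; then bring the heavier one to the round loading cup at the right and finish while still gripping it, held still and upright, centred about 3 cm above the mouth of the cup and not touching it. The lighter one must be left standing upright on its own rest, let go; never tip a canister over, and leave the loose terminal block, black end cap and grey clip where they are.

Things in the scene. Friction and masses are not known exactly. Their poses are not given: they have to be found in the camera images.
- canister_left: closed upright steel canister with dark lid, the left (larger y) one of two alike: round, 48 mm diameter, 62 mm tall; grip from above across its diameter. One of the two holds a steel slug (about 0.45 kg in all), the other a plastic dummy (about 0.15 kg in all), with 1 to 3 mm of play; which is which changes, only weight tells. Origin: centre of underside, z up
- canister_right: closed upright steel canister with dark lid, the right (smaller y) one of two alike: round, 48 mm diameter, 62 mm tall; grip from above across its diameter. One of the two holds a steel slug (about 0.45 kg in all), the other a plastic dummy (about 0.15 kg in all), with 1 to 3 mm of play; which is which changes, only weight tells. Origin: centre of underside, z up
- rest_left_top (a point): centre of the flat rimless top (64 mm disc, 46 mm above the table) of the left round rest, bolted down, foot 72 mm across, z up; the left canister stands on it at the start. The top is stiffly sprung and gives less than half a millimetre under a canister, too little to judge by
- rest_right_top (a point): centre of the flat rimless top (64 mm disc, 46 mm above the table) of the right round rest, bolted down, foot 72 mm across, z up; the right canister stands on it at the start. The top is stiffly sprung and gives less than half a millimetre under a canister, too little to judge by
- loading_cup: open round aluminium cup bolted to the table: 66 mm outside, 58 mm inside diameter, 48 mm tall, 10 mm inner floor, on a dark round flange 100 mm across and 6 mm thick. Origin: centre of its underside on the table, z up
- cup_mouth (a point): centre of the cup's mouth, 48 mm above the table, z up. Mind the press behind the work: its hoses hang out over the table as near as x = 0.63 m, from 0.41 m above the table upward, between y = -0.13 and 0.4; the arm's wrist must stay clear, so carry things across near the robot (x about 0.45 m)
- terminal_block: loose bystander: white terminal block, 18 x 50 x 19 mm; origin: centre of its underside
- end_cap_black: loose bystander: black round end cap, 36 mm across, 16 mm tall; origin: centre of its underside
- grey_clip: loose bystander: grey clip lying flat, 30 x 94 x 24 mm; origin: centre of its underside
Not all that is in view belongs to the job. What is shaped like the canister_right but brown is not meant.

How it is judged:
By the outcome, as a careful person would: the job done as asked, in the order asked, and still so for the second after the job is handed in, while the arm keeps its last pose, push and grip.
It also fails if it takes over 70 s, if anything falls off the work surface, if the arm or the gripper's body presses on something with over 40 N, if the wrist force passes 120 N, or if a joint passes its speed limit or range.

## Robot

A 7-joint arm with a two-finger parallel gripper is mounted at the origin on a cart in front of the work surface, level with it; the furniture and walls round the work are solid. World frame = base frame: x ahead of the robot, y to its left, z up, the work surface at z = 0. Lengths are in m, angles in rad, forces in N, time in s.
With the tool pointing down it reaches from about 0.35 to 0.9 m from the base axis. Payload 8.1 kg.
Tool frame: the origin (TCP) lies midway between the tips of the shut fingers; the grasp point (between the pads) lies 19 mm behind it; z points along the fingers, y is the line along which they close (so a half turn about z gives the same grasp; the last joint's range is limited). The gripper opens to 92 mm and grips with 3 to 60 N. Pads are 19 mm wide; open, the fingers measure 130 mm over their backs; the gripper's body (75 mm by 190 mm) begins 47 mm behind the grasp point.
Start: joints at [1.174, 0.434, 0.025, 1.573, -0.012, 1.134, -0.075], TCP at [0.181, -0.598, 0.188] pointing down, gripper open.
Joint ranges: [-2.62, 2.62], [-0.44, 2.09], [-1.27, 1.32], [0.08, 2.57], [-1.32, 4.46], [0.12, 2], [-2.74, 2.74]. Speed limits (rad/s): [2.22, 2.22, 3.01, 3.01, 3.14, 3.14, 3.14].

## Interface

Orientations are given as a rotation vector (axis times angle).
In Python, from cell import arm gives the robot as it stands.
- The arm moves only by the tool carry_out, never from a script. Its arguments are lists of equal length, an entry for each row: "claw": the finger opening in cm, from 0 to 9.18; "delta_pos": the shift along the tool's x, y, z in cm, a list of three; "angular": the turn, a rotation vector about the tool's x, y, z in rad, a list of three. In form: {"claw": [claw, ...], "delta_pos": [[dx, dy, dz], ...], "angular": [[ax, ay, az], ...]}. A call has 1 to 20 rows; each row shifts and turns the commanded pose from where the row before left it, along the tool's axes as they then stand; what a row does not reach is not made up. A row lasts 1/10 s, in which the tool goes at most 50 mm and 8.59 degrees, less where a joint would pass 70% of its speed; a pose out of reach is approached as far as the arm can. A call with a gripper value outside its range is refused whole. The fingers move at their own pace and stop on an object; "force" is the grip in N (left out, the last holds). Time passes only in rows, so rows that do not move let the fingers close. It gives the time, the measured TCP pose, the force, the opening and the grip force at its end, in the units of the state.
- arm.observe(): the state, without advancing time (a new reading comes with each control period).
- arm.get_image(name): name is "side" or "top" or "wrist"; returns a dict with "frame" (480x640x3 uint8, red, green, blue), "mtx" (3x3 intrinsics, pixels), "dist" ([k1, k2, p1, p2, k3] as OpenCV has them; the pictures are not rectified), "T" (4x4, takes a point from camera to world coordinates). Camera axes: x right, y down, z forward; pixel columns grow to the right and rows downward; lengths in m; the calibration is good to about 2 mm. A picture is of the moment at which its call begins. There is no depth.
- arm.sign_off(): hands the job in; it is judged then, once.
Trained networks look in a picture, given as the dict that the camera call returned (one of the last four; its "shot" number tells which), for a name from the list of things; names that differ only in an ending like _2 or _b are one class to them, and where a whole thing is asked for, a point or a joint stands for the part that bears it (a point fixed in the world has none). Each returns a list of dicts, best first, with "conf" (0 to 1); they miss things now and then, are a little off and sometimes report something else, mostly with a low value. They report only what shows in the picture. A call takes as long as a camera call. They do not tell look-alikes from the thing itself.
- arm.look_for(label, picture): "centre" ([column, row] as shares, 0 to 1, of the picture: columns of its width, rows of its height, amid what is visible of it).
- arm.trace(label, picture): "region" (480x640 bool, what is visible of it) and "centre" ([column, row] as shares, 0 to 1, of the picture: columns of its width, rows of its height, amid what is visible of it).
- arm.place_of(label, picture): "centre" ([column, row] as shares, 0 to 1, of the picture: columns of its width, rows of its height: a listed point, or the origin of a listed thing).
The state is a dict: "clock": time; "joints": joint angles; "dq": joint speeds; "joint_efforts": joint torques, N m; "position": TCP position; "ee_rot": TCP orientation; "force": force on the tool from outside, world axes, zero at the start; "ft_torque": the same for the moment, N m; "width": opening from 0.0 (shut) to 1.0 (fully open); "gripper_force": force on a finger pad.
Only numpy, scipy, OpenCV 4.12 (cv2) and the standard library are available. Lean on these libraries where they do the work, as an engineer would, in place of code of your own. Each camera call takes 0.05 s, during which the arm holds its last target. There are 200 camera calls.

## Working session

There is one attempt and no reset: what is moved stays moved. The work goes in short steps, Python scripts to look and compute and a tool call to move; the robot and the scene stay as the last step left them, time stands still between calls to the robot, and variables do not carry over. Pictures are saved under pics/ and viewed, at most 10 in all, crops included, and the job is handed in when it is done.

Besides the shell and the picture viewer there is one more tool, called after "Request:" by a JSON object that holds its "api" and its "payload", one argument or row to a line. carry_out: Moves the arm, as the interface text tells. Its arguments: {"type":"object","properties":{"claw":{"type":"array","items":{"type":"number"}},"delta_pos":{"type":"array","items":{"type":"array","items":{"type":"number"}}},"angular":{"type":"array","items":{"type":"array","items":{"type":"number"}}},"force":{"type":"number"}},"required":["claw","delta_pos","angular"]}

```bash
mkdir -p pics; cat > h.py <<'E'
import numpy as np, cv2
from cell import arm
def ray(im,px):
    u=cv2.undistortPoints(np.array([[px]],float),np.array(im["mtx"]),np.array(im["dist"]))[0,0]
    T=np.array(im["T"]); return T[:3,3],T[:3,:3]@np.array([u[0],u[1],1])
def atz(im,px,z):
    o,d=ray(im,px); return o+d*(z-o[2])/d[2]
def proj(im,p):
    T=np.linalg.inv(np.array(im["T"])); r=cv2.Rodrigues(T[:3,:3])[0]
    return cv2.projectPoints(np.array([p],float),r,T[:3,3],np.array(im["mtx"]),np.array(im["dist"]))[0][0,0]
Z=dict(canister_left=.046,canister_right=.046,rest_left_top=.046,rest_right_top=.046,loading_cup=0,cup_mouth=.048,terminal_block=0,end_cap_black=0,grey_clip=0)
E
cat > a.py <<'E'
from h import *
o=arm.observe(); print({k:np.round(v,3).tolist() for k,v in o.items()})
ims={}
for n in("top","side"):
    im=arm.get_image(n); cv2.imwrite(f"pics/{n}0.png",im["frame"][:,:,::-1])
    print(n,np.round(im["T"],2).tolist())
    for k,z in Z.items():
        for r in arm.place_of(k,im)[:3]:
            c=np.array(r["centre"])*[640,480]; print(n,k,round(r["conf"],2),c.round(1),atz(im,c,z).round(4))
E
python3 a.py
```

```text
{'clock': 0.0, 'joints': [1.174, 0.435, 0.025, 1.574, -0.012, 1.134, -0.075], 'dq': [-0.0, 0.001, -0.001, -0.0, -0.001, -0.002, 0.0], 'joint_efforts': [0.0, -66.786, 0.985, -31.446, -0.061, 0.043, 0.0], 'position': [0.181, -0.598, 0.188], 'ee_rot': [-3.106, -0.46, 0.001], 'force': [0.447, -0.372, 0.39], 'ft_torque': [-0.008, 0.01, 0.014], 'gripper_force': 0.0, 'width': 1.002}
top [[0.01, -1.0, 0.08, 0.43], [-1.0, -0.01, -0.02, 0.03], [0.02, -0.08, -1.0, 1.42], [0.0, 0.0, 0.0, 1.0]]
top canister_left 0.69 [209.3 272.8] [0.4823 0.2871 0.046 ]
top canister_right 0.79 [168.3 305.3] [0.4026 0.3851 0.046 ]
top canister_right 0.58 [289.3 286.8] [0.4505 0.093  0.046 ]
top rest_right_top 0.77 [289.6 283.9] [0.4574 0.0923 0.046 ]
top loading_cup 0.55 [464.2 255.8] [ 0.5327 -0.3456  0.    ]
top cup_mouth 0.66 [466.1 252.5] [ 0.5375 -0.3377  0.048 ]
top terminal_block 0.66 [381.5 232.4] [ 0.5897 -0.1352  0.    ]
top end_cap_black 0.47 [221.4 213.8] [0.6329 0.2688 0.    ]
top grey_clip 0.96 [367.2 294.1] [ 0.4345 -0.0995  0.    ]
side [[-0.28, -0.56, 0.78, -0.69], [-0.96, 0.15, -0.24, 0.4], [0.02, -0.82, -0.58, 0.97], [0.0, 0.0, 0.0, 1.0]]
side canister_left 0.73 [223.4 265.8] [0.494  0.2923 0.046 ]
side canister_right 0.95 [185.9 313.8] [0.3387 0.4017 0.046 ]
side canister_right 0.68 [300.3 261.5] [0.4609 0.0973 0.046 ]
side rest_left_top 0.47 [223.5 268.7] [0.4822 0.2939 0.046 ]
side rest_right_top 0.6 [304.6 261.4] [0.4585 0.0864 0.046 ]
side loading_cup 0.39 [436.2 239. ] [ 0.5205 -0.3257  0.    ]
side cup_mouth 0.49 [441.4 223.4] [ 0.5273 -0.338   0.048 ]
side cup_mouth 0.24 [302.5 262.2] [0.454  0.0932 0.048 ]
side terminal_block 0.52 [361.8 234.5] [ 0.5968 -0.1244  0.    ]
side end_cap_black 0.45 [224.  248.2] [0.6319 0.2734 0.    ]
side grey_clip 0.59 [360.5 235.3] [ 0.5938 -0.1193  0.    ]
side grey_clip 0.56 [372.5 266.2] [ 0.4481 -0.1018 -0.    ]
```

View pics/top0.png

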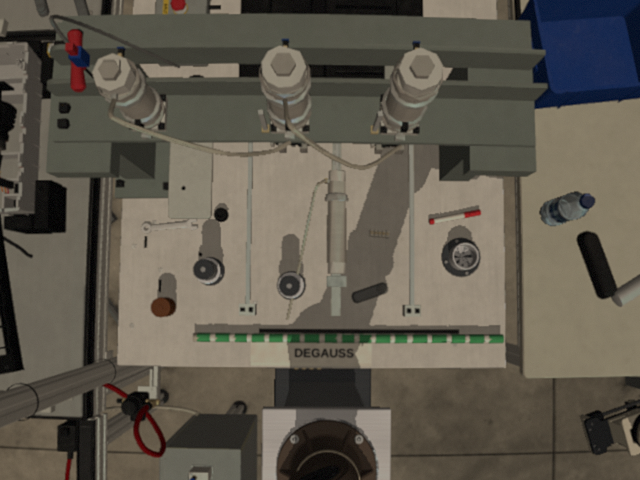

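View pics/side0.png

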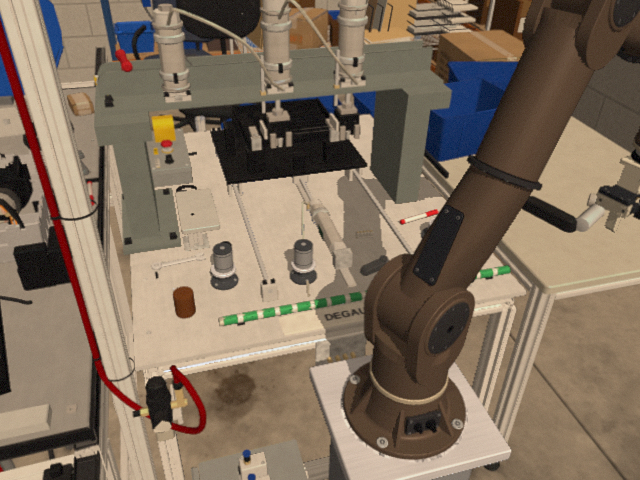

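Top view: the brown cylinder at (163,306) is the look-alike and not meant. The steel canisters with dark lids on round rests are at (208,270), left, and (290,286), right. The cup is at (461,257). The side view agrees: (223,255), (303,250), and brown at (184,302).

```bash
cat > b.py <<'E'
from h import *
im=arm.get_image("top"); f=im["frame"]
a=cv2.resize(f[235:325,140:320],None,fx=4.4,fy=4.4,interpolation=cv2.INTER_CUBIC)[:,:,::-1]
cv2.imwrite("pics/crop.png",a)
s=arm.get_image("side")
for k in("canister_left","canister_right","loading_cup"):
    for i in(im,s):
        for r in arm.trace(k,i)[:2]:
            m=r["region"]; ys,xs=np.nonzero(m); c=np.array(r["centre"])*[640,480]
            print(k,i["shot"],round(r["conf"],2),c.round(1),xs.min(),xs.max(),ys.min(),ys.max(),atz(i,[xs.mean(),ys.mean()],.024 if 'cup' in k else .08).round(4))
for p in([.482,.289,.046],[.482,.289,.108],[.455,.093,.046],[.455,.093,.108],[.535,-.338,.048]): print(p,proj(im,p),proj(s,p))
E
python3 b.py
```

```text
canister_left 3 0.6 [206.5 271.2] 193 216 259 280 [0.4884 0.2921 0.08  ]
canister_left 4 0.73 [221.9 257.8] 212 232 243 272 [0.4854 0.2936 0.08  ]
canister_right 3 0.89 [163.6 306.2] 150 175 296 316 [0.4015 0.3898 0.08  ]
canister_right 3 0.62 [291.6 287.8] 279 299 276 295 [0.4532 0.0916 0.08  ]
canister_right 4 0.96 [185.3 299.2] 173 196 286 317 [0.3431 0.4015 0.08  ]
canister_right 4 0.64 [300.1 249. ] 293 311 239 268 [0.4502 0.0952 0.08  ]
loading_cup 3 0.63 [460.9 258.7] 441 479 238 276 [ 0.5277 -0.3293  0.024 ]
loading_cup 4 0.65 [428.1 223.1] 422 433 219 234 [ 0.5579 -0.3132  0.024 ]
[0.482, 0.289, 0.046] [208.49894548 272.90578085] [225.43185667 268.44777094]
[0.482, 0.289, 0.108] [203.49434241 271.90980786] [223.59446199 248.91233427]
[0.455, 0.093, 0.046] [289.28281159 284.9274069 ] [302.48541043 262.59411641]
[0.455, 0.093, 0.108] [288.06817385 284.50190638] [302.55528427 243.2861237 ]
[0.535, -0.338, 0.048] [466.23642796 253.48889636] [440.20548251 221.93351734]
```

View pics/crop.png

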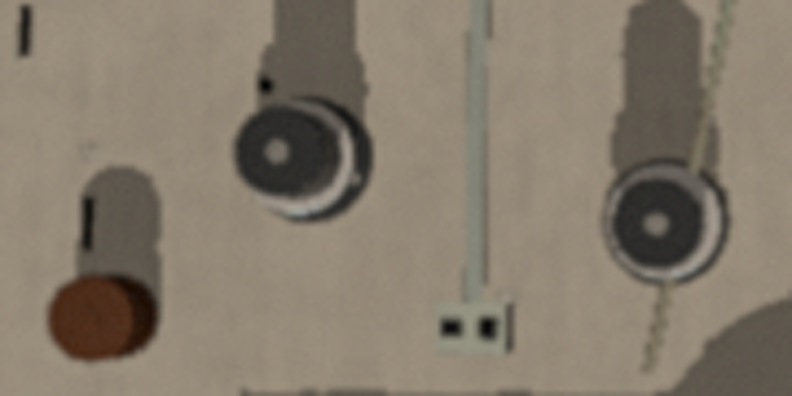

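The crop shows both steel lids on their rests: left lid centre at about (203.5,269.3) in the full image, right at about (289,285.4). The brown one is a different, lidless object. I'll square the tool to the world axes and move in.

Request:
{"api": "carry_out", "payload": {
  "claw": [9, 9, 9, 9, 9, 9, 9, 9, 9, 9, 9, 9, 9, 9, 9, 9, 9],
  "delta_pos": [
    [0, 0, 0],
    [0, 0, 0],
    [0, 0, 0],
    [1, -1.2, -0.3],
    [2, -2.4, -0.5],
    [2.4, -2.7, -0.6],
    [2.4, -2.7, -0.6],
    [2.4, -2.7, -0.6],
    [2.4, -2.7, -0.6],
    [2.4, -2.7, -0.6],
    [2.4, -2.7, -0.6],
    [2.4, -2.7, -0.6],
    [2.4, -2.7, -0.6],
    [2.4, -2.7, 0],
    [1.7, -2.4, 0],
    [0.6, -1.2, 0],
    [0, 0, 0]
  ],
  "angular": [
    [0, 0, 0.098],
    [0, 0, 0.098],
    [0, 0, 0.098],
    [0, 0, 0],
    [0, 0, 0],
    [0, 0, 0],
    [0, 0, 0],
    [0, 0, 0],
    [0, 0, 0],
    [0, 0, 0],
    [0, 0, 0],
    [0, 0, 0],
    [0, 0, 0],
    [0, 0, 0],
    [0, 0, 0],
    [0, 0, 0],
    [0, 0, 0]
  ]
}}

```text
clock: 3.1
position: [0.4509, -0.2809, 0.2445]
ee_rot: [-3.141, -0.009, -0.0]
force: [-0.4, 0.1, 0.0]
width: 0.982
gripper_force: 0.0
```

Request:
{"api": "carry_out", "payload": {
  "claw": [9, 9, 9, 9, 9, 9, 9, 9, 9, 9, 9, 9, 9, 9, 9, 9, 9, 9, 9, 9],
  "delta_pos": [
    [0, -1.5, 0],
    [0, -3, 0],
    [0, -3, 0],
    [0, -3, 0],
    [0, -3, 0],
    [0, -3, 0],
    [0, -3, 0],
    [0, -3, 0],
    [0, -3, 0],
    [0, -3, 0],
    [0, -3, 0],
    [0, -3, 0],
    [0, -3, 0],
    [0, -3, 0],
    [0, -3, 0],
    [0, -3, 0],
    [0, -3, 0],
    [0, -3, 0],
    [0, -1.5, 0],
    [0, 0, 0]
  ],
  "angular": [
    [0, 0, 0],
    [0, 0, 0],
    [0, 0, 0],
    [0, 0, 0],
    [0, 0, 0],
    [0, 0, 0],
    [0, 0, 0],
    [0, 0, 0],
    [0, 0, 0],
    [0, 0, 0],
    [0, 0, 0],
    [0, 0, 0],
    [0, 0, 0],
    [0, 0, 0],
    [0, 0, 0],
    [0, 0, 0],
    [0, 0, 0],
    [0, 0, 0],
    [0, 0, 0],
    [0, 0, 0]
  ]
}}

```text
clock: 5.1
position: [0.4496, 0.2579, 0.2442]
ee_rot: [-3.141, -0.003, 0.0]
force: [-0.2, 0.2, 0.3]
width: 0.979
gripper_force: 0.0
```

```bash
cat > w.py <<'E'
from h import *
import sys
im=arm.get_image("wrist"); cv2.imwrite(f"pics/{sys.argv[1]}.png",im["frame"][:,:,::-1])
o=arm.observe(); print(np.round(o["position"],4),np.round(o["joints"],2),np.round(im["T"],3).tolist())
for k in sys.argv[2:]:
    for r in arm.place_of(k,im)[:2]:
        c=np.array(r["centre"])*[640,480]; print(k,round(r["conf"],2),c.round(1),atz(im,c,Z[k]).round(4))
    if k in("canister_left","canister_right","loading_cup"):
        for r in arm.trace(k,im)[:1]:
            ys,xs=np.nonzero(r["region"]);print("trace",xs.min(),xs.max(),ys.min(),ys.max(),atz(im,[(xs.min()+xs.max())/2,(ys.min()+ys.max())/2],.08).round(4))
E
python3 w.py w1 canister_left rest_left_top end_cap_black
```

```text
[0.45   0.2563 0.2441] [-0.23  0.26 -0.48  1.72  0.13  1.2  -2.32] [[0.003, -0.969, -0.247, 0.516], [-1.0, -0.003, -0.001, 0.257], [0.0, 0.247, -0.969, 0.441], [0.0, 0.0, 0.0, 1.0]]
canister_left 0.89 [284.1 173.4] [0.4906 0.2909 0.046 ]
end_cap_black 0.91 [305.1  44.4] [0.6302 0.2694 0.    ]
```

View pics/w1.png

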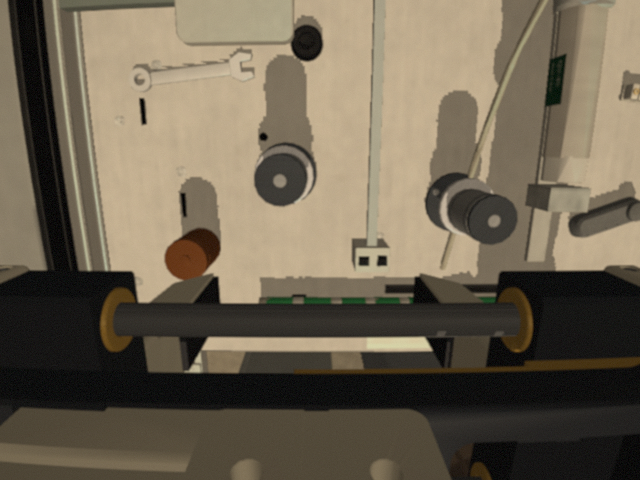

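The wrist view shows the left lid centred near (280,179) with its knob at (279.5,181), the right lid near (489,217) with its knob at (494,221), and the brown one at (190,256). I'll work out lid positions from circle fits.

```bash
cat > c.py <<'E'
from h import *
im=arm.get_image("wrist")
g=cv2.cvtColor(im["frame"],cv2.COLOR_RGB2GRAY)
for nm,(x0,x1,y0,y1) in dict(L=(240,325,135,215),R=(415,525,160,250)).items():
    m=((g[y0:y1,x0:x1]<85)*255).astype(np.uint8)
    n,l,st,ce=cv2.connectedComponentsWithStats(m)
    for i in range(1,n):
        if st[i,4]>300: print(nm,st[i]+[x0,y0,0,0,0],(ce[i]+[x0,y0]).round(1))
for p in([279.5,181],[281,178.5],[494,221],[489,217]):
    print(p,atz(im,p,.108).round(4))
for x,y in((.487,.290),(.490,.291),(.453,.092)):
    print(x,y,proj(im,[x,y,.108]).round(1),[proj(im,[x+d,y+e,.108]).round(0).tolist() for d,e in((.024,0),(-.024,0),(0,.024),(0,-.024))],'rest',[proj(im,[x+d,y+e,.046]).round(0).tolist() for d,e in((.032,0),(0,-.032))])
E
python3 c.py
```

```text
L [ 251  154   53   53 2016] [277.3 179.5]
R [423 172  43  58 845] [437.6 194.5]
R [ 445  189   69   56 2724] [478.9 215.2]
[279.5, 181] [0.489  0.2866 0.108 ]
[281, 178.5] [0.4912 0.2852 0.108 ]
[494, 221] [0.4521 0.086  0.108 ]
[489, 217] [0.4559 0.0913 0.108 ]
0.487 0.29 [275.8 183.2] [[275.0, 156.0], [277.0, 209.0], [249.0, 183.0], [302.0, 183.0]] rest [[281.0, 147.0], [312.0, 178.0]]
0.49 0.291 [274.6 179.9] [[274.0, 153.0], [275.0, 206.0], [248.0, 180.0], [301.0, 180.0]] rest [[280.0, 144.0], [311.0, 175.0]]
0.453 0.092 [487.9 220. ] [[491.0, 195.0], [485.0, 245.0], [463.0, 220.0], [513.0, 220.0]] rest [[465.0, 180.0], [491.0, 209.0]]
```

Request:
{"api": "carry_out", "payload": {
  "claw": [9, 9, 9, 9, 9, 9, 9, 9],
  "delta_pos": [
    [1.3, -1.1, 0],
    [1.3, -1.1, 1],
    [1.3, -1, 2],
    [0, 0, 2],
    [0, 0, 2],
    [0, 0, 1],
    [0, 0, 0],
    [0, 0, 0]
  ],
  "angular": [
    [0, 0, 0],
    [0, 0, 0],
    [0, 0, 0],
    [0, 0, 0],
    [0, 0, 0],
    [0, 0, 0],
    [0, 0, 0],
    [0, 0, 0]
  ]
}}

```text
clock: 6.2
position: [0.4896, 0.2886, 0.165]
ee_rot: [-3.141, 0.001, -0.001]
force: [-0.1, 0.7, 0.5]
width: 0.977
gripper_force: 0.0
```

```bash
cat > d.py <<'E'
from h import *
import sys
im=arm.get_image("wrist"); o=arm.observe(); print(np.round(o["position"],4),np.round(o["joints"],2),np.round(o["force"],2))
k=sys.argv[1]
for r in arm.trace(k,im)[:2]:
    ys,xs=np.nonzero(r["region"]); print("trace",round(r["conf"],2),xs.min(),xs.max(),ys.min(),ys.max())
for r in arm.place_of(k,im)[:2]:
    c=np.array(r["centre"])*[640,480]; print("place",round(r["conf"],2),c.round(1),atz(im,c,.046).round(4))
p=o["position"]; print("axis px lid",proj(im,[p[0],p[1],.108]).round(1))
cv2.imwrite(f"pics/{sys.argv[2]}.png",im["frame"][:,:,::-1])
E
python3 d.py canister_left w2
```

```text
[0.4898 0.2888 0.1654] [-0.29  0.41 -0.46  1.72  0.2   1.06 -2.39] [0.33 0.42 0.33]
trace 0.95 281 346 201 276
place 0.66 [312.  226.3] [0.4898 0.291  0.046 ]
axis px lid [314. 244.]
```

View pics/w2.png

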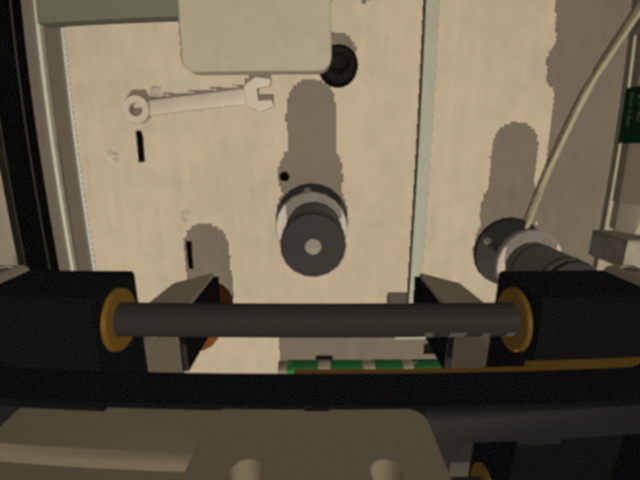

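The lid is centred at (313,243), against a tool axis at (314,244), so the tool is well centred. I'll descend and grip.

Request:
{"api": "carry_out", "payload": {
  "claw": [9, 9, 9, 9, 9, 9, 9, 6, 5, 4, 4, 4, 4, 4, 4],
  "delta_pos": [
    [0, 0, 1.5],
    [0, 0, 2.2],
    [0, 0, 2.2],
    [0, 0, 2],
    [0, 0, 1.5],
    [0, 0, 0.8],
    [0, 0, 0],
    [0, 0, 0],
    [0, 0, 0],
    [0, 0, 0],
    [0, 0, 0],
    [0, 0, 0],
    [0, 0, 0],
    [0, 0, 0],
    [0, 0, 0]
  ],
  "angular": [
    [0, 0, 0],
    [0, 0, 0],
    [0, 0, 0],
    [0, 0, 0],
    [0, 0, 0],
    [0, 0, 0],
    [0, 0, 0],
    [0, 0, 0],
    [0, 0, 0],
    [0, 0, 0],
    [0, 0, 0],
    [0, 0, 0],
    [0, 0, 0],
    [0, 0, 0],
    [0, 0, 0]
  ],
  "force": 25
}}

```text
clock: 7.85
position: [0.4894, 0.2891, 0.0625]
ee_rot: [-3.141, 0.0, -0.001]
force: [0.5, 2.1, 1.9]
width: 0.513
gripper_force: 25.0
```

Request:
{"api": "carry_out", "payload": {
  "claw": [4, 4, 4, 4, 4, 4, 4, 4, 4, 4],
  "delta_pos": [
    [0, 0, -0.5],
    [0, 0, -1],
    [0, 0, -1],
    [0, 0, -1],
    [0, 0, -1],
    [0, 0, -0.5],
    [0, 0, 0],
    [0, 0, 0],
    [0, 0, 0],
    [0, 0, 0]
  ],
  "angular": [
    [0, 0, 0],
    [0, 0, 0],
    [0, 0, 0],
    [0, 0, 0],
    [0, 0, 0],
    [0, 0, 0],
    [0, 0, 0],
    [0, 0, 0],
    [0, 0, 0],
    [0, 0, 0]
  ]
}}

```text
clock: 8.85
position: [0.489, 0.2885, 0.1118]
ee_rot: [3.141, -0.0, -0.001]
force: [0.7, -0.1, -1.5]
width: 0.514
gripper_force: 25.0
```

Request:
{"api": "carry_out", "payload": {
  "claw": [4, 4, 4],
  "delta_pos": [
    [0, 0, 0],
    [0, 0, 0],
    [0, 0, 0]
  ],
  "angular": [
    [0, 0, 0],
    [0, 0, 0],
    [0, 0, 0]
  ]
}}

```text
clock: 9.15
position: [0.4892, 0.2887, 0.1122]
ee_rot: [3.141, -0.0, -0.0]
force: [-0.3, -0.7, -1.4]
width: 0.51
gripper_force: 25.0
```

```bash
cat > f.py <<'E'
from h import *
F=[];Q=[]
for i in range(6):
    arm.get_image("wrist"); o=arm.observe(); F.append(o["force"]); Q.append(o["joint_efforts"])
print(o["clock"],np.round(o["position"],4),np.mean(F,0).round(2),np.std(F,0).round(2),np.mean(Q,0).round(2),o["width"],o["gripper_force"])
E
python3 f.py
```

```text
9.45 [0.4892 0.2887 0.1123] [-0.06 -0.03 -1.83] [0.42 0.28 0.3 ] [-0.000e+00 -6.310e+01 -6.070e+00 -2.817e+01  4.000e-02 -8.000e-02
 -0.000e+00] 0.5126763556797934 25.025552562146913
```

Left reads about -1.8 N, which is the light one so far. I'll set it back.

Request:
{"api": "carry_out", "payload": {
  "claw": [4, 4, 4, 4, 4, 4, 4, 4, 4, 4, 5, 6, 7, 8, 9, 9, 9, 9],
  "delta_pos": [
    [0, 0, 0.5],
    [0, 0, 1],
    [0, 0, 1],
    [0, 0, 1],
    [0, 0, 0.6],
    [0, 0, 0.4],
    [0, 0, 0.3],
    [0, 0, 0.2],
    [0, 0, 0],
    [0, 0, 0],
    [0, 0, 0],
    [0, 0, 0],
    [0, 0, 0],
    [0, 0, 0],
    [0, 0, 0],
    [0, 0, 0],
    [0, 0, 0],
    [0, 0, 0]
  ],
  "angular": [
    [0, 0, 0],
    [0, 0, 0],
    [0, 0, 0],
    [0, 0, 0],
    [0, 0, 0],
    [0, 0, 0],
    [0, 0, 0],
    [0, 0, 0],
    [0, 0, 0],
    [0, 0, 0],
    [0, 0, 0],
    [0, 0, 0],
    [0, 0, 0],
    [0, 0, 0],
    [0, 0, 0],
    [0, 0, 0],
    [0, 0, 0],
    [0, 0, 0]
  ]
}}

```text
clock: 11.25
position: [0.4892, 0.2886, 0.0623]
ee_rot: [3.142, -0.0, -0.0]
force: [-0.1, 0.2, -0.8]
width: 0.978
gripper_force: 0.0
```

Request:
{"api": "carry_out", "payload": {
  "claw": [9, 9, 9, 9, 9, 9, 9],
  "delta_pos": [
    [0, 0, -1],
    [0, 0, -2],
    [0, 0, -3],
    [0, 0, -3],
    [0, 0, -2.2],
    [0, 0, 0],
    [0, 0, 0]
  ],
  "angular": [
    [0, 0, 0],
    [0, 0, 0],
    [0, 0, 0],
    [0, 0, 0],
    [0, 0, 0],
    [0, 0, 0],
    [0, 0, 0]
  ]
}}

```text
clock: 11.95
position: [0.4894, 0.2888, 0.1751]
ee_rot: [-3.141, 0.001, -0.002]
force: [-0.7, 0.3, 0.9]
width: 0.978
gripper_force: 0.0
```

```bash
python3 d.py canister_left w3
```

```text
[0.489  0.2884 0.1741] [-0.29  0.4  -0.47  1.7   0.2   1.08 -2.39] [-0.5  -0.76  0.43]
trace 0.75 284 345 199 271
place 0.7 [312.8 224.8] [0.489  0.2905 0.046 ]
axis px lid [315.  241.5]
```

Left is standing where it was. On to the right one.

Request:
{"api": "carry_out", "payload": {
  "claw": [9, 9, 9, 9, 9, 9, 9, 9, 9, 9, 9, 9],
  "delta_pos": [
    [-0.3, 1, 0],
    [-0.3, 2, 0],
    [-0.4, 2.4, 0],
    [-0.5, 2.4, 0],
    [-0.5, 2.4, 0],
    [-0.5, 2.4, 0],
    [-0.5, 2.4, 0],
    [-0.3, 2.4, 0],
    [-0.3, 1.6, 0],
    [0, 0.8, 0],
    [0, 0, 0],
    [0, 0, 0]
  ],
  "angular": [
    [0, 0, 0],
    [0, 0, 0],
    [0, 0, 0],
    [0, 0, 0],
    [0, 0, 0],
    [0, 0, 0],
    [0, 0, 0],
    [0, 0, 0],
    [0, 0, 0],
    [0, 0, 0],
    [0, 0, 0],
    [0, 0, 0]
  ]
}}

```text
clock: 13.3
position: [0.4532, 0.0913, 0.1742]
ee_rot: [-3.141, 0.0, 0.0]
force: [0.7, 0.2, -0.7]
width: 0.981
gripper_force: 0.0
```

```bash
python3 d.py canister_right w4
```

```text
[0.4532 0.0916 0.1743] [ 0.05  0.22 -0.43  1.94  0.11  1.   -2.  ] [ 0.29  0.18 -0.15]
trace 0.89 0 56 245 269
trace 0.72 285 348 200 271
place 0.69 [317.6 224.4] [0.4531 0.0887 0.046 ]
axis px lid [314. 241.]
```

View pics/w4.png

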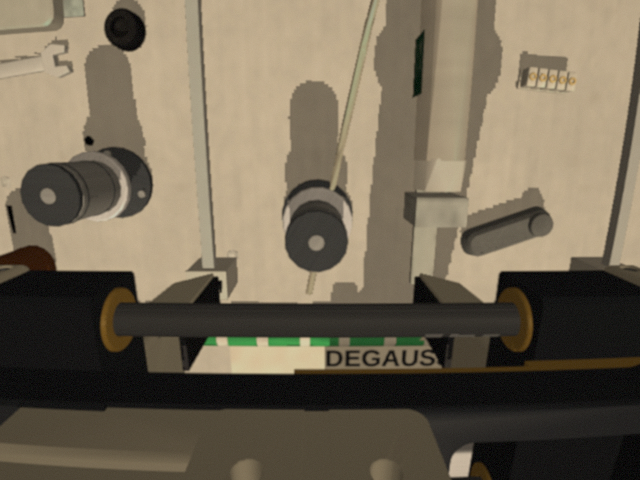

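The right lid centre is at (316.5,239) against an axis at (314,241), so I'll nudge it and then descend. The left canister stands on its rest at (55,193).

Request:
{"api": "carry_out", "payload": {
  "claw": [9, 9, 8, 8, 8, 8, 8, 6, 5, 4, 4, 4, 4, 4, 4],
  "delta_pos": [
    [0.15, 0.2, 1.5],
    [0, 0, 2.2],
    [0, 0, 2.2],
    [0, 0, 2.2],
    [0, 0, 1.7],
    [0, 0, 1],
    [0, 0, 0.4],
    [0, 0, 0],
    [0, 0, 0],
    [0, 0, 0],
    [0, 0, 0],
    [0, 0, 0],
    [0, 0, 0],
    [0, 0, 0],
    [0, 0, 0]
  ],
  "angular": [
    [0, 0, 0],
    [0, 0, 0],
    [0, 0, 0],
    [0, 0, 0],
    [0, 0, 0],
    [0, 0, 0],
    [0, 0, 0],
    [0, 0, 0],
    [0, 0, 0],
    [0, 0, 0],
    [0, 0, 0],
    [0, 0, 0],
    [0, 0, 0],
    [0, 0, 0],
    [0, 0, 0]
  ],
  "force": 25
}}

```text
clock: 14.95
position: [0.4552, 0.0895, 0.0627]
ee_rot: [-3.141, -0.0, -0.002]
force: [-0.7, 5.7, 4.2]
width: 0.514
gripper_force: 25.0
```

Request:
{"api": "carry_out", "payload": {
  "claw": [4, 4, 4, 4, 4, 4, 4, 4, 4, 4, 4, 4],
  "delta_pos": [
    [0, 0, -0.5],
    [0, 0, -1],
    [0, 0, -1],
    [0, 0, -1],
    [0, 0, -1],
    [0, 0, -0.5],
    [0, 0, 0],
    [0, 0, 0],
    [0, 0, 0],
    [0, 0, 0],
    [0, 0, 0],
    [0, 0, 0]
  ],
  "angular": [
    [0, 0, 0],
    [0, 0, 0],
    [0, 0, 0],
    [0, 0, 0],
    [0, 0, 0],
    [0, 0, 0],
    [0, 0, 0],
    [0, 0, 0],
    [0, 0, 0],
    [0, 0, 0],
    [0, 0, 0],
    [0, 0, 0]
  ]
}}

```text
clock: 16.15
position: [0.4546, 0.0887, 0.1121]
ee_rot: [3.142, -0.0, -0.001]
force: [0.3, 0.5, -4.6]
width: 0.51
gripper_force: 25.0
```

```bash
python3 f.py
```

```text
16.45 [0.4547 0.0887 0.1123] [ 0.03 -0.15 -4.35] [0.64 0.43 0.53] [-0.000e+00 -5.024e+01 -3.530e+00 -2.736e+01  1.000e-02 -7.000e-02
 -0.000e+00] 0.5115077588023179 25.020880954225664
```

The right one reads -4.35 N (0.45 kg), so it is the heavier. "In the same way" includes setting it back, so I'll do that, release, regrip and lift.

Request:
{"api": "carry_out", "payload": {
  "claw": [4, 4, 4, 4, 4, 4, 4, 4, 4, 4, 5, 6, 7, 7, 7, 7, 7, 7],
  "delta_pos": [
    [0, 0, 0.5],
    [0, 0, 1],
    [0, 0, 1],
    [0, 0, 1],
    [0, 0, 0.6],
    [0, 0, 0.4],
    [0, 0, 0.3],
    [0, 0, 0.2],
    [0, 0, 0],
    [0, 0, 0],
    [0, 0, 0],
    [0, 0, 0],
    [0, 0, 0],
    [0, 0, 0],
    [0, 0, 0],
    [0, 0, 0],
    [0, 0, 0],
    [0, 0, 0]
  ],
  "angular": [
    [0, 0, 0],
    [0, 0, 0],
    [0, 0, 0],
    [0, 0, 0],
    [0, 0, 0],
    [0, 0, 0],
    [0, 0, 0],
    [0, 0, 0],
    [0, 0, 0],
    [0, 0, 0],
    [0, 0, 0],
    [0, 0, 0],
    [0, 0, 0],
    [0, 0, 0],
    [0, 0, 0],
    [0, 0, 0],
    [0, 0, 0],
    [0, 0, 0]
  ]
}}

```text
clock: 18.25
position: [0.4547, 0.0887, 0.0623]
ee_rot: [3.142, -0.0, -0.0]
force: [-0.2, 0.1, -0.5]
width: 0.766
gripper_force: 0.0
```

Request:
{"api": "carry_out", "payload": {
  "claw": [7, 7, 7, 5, 4, 4, 4, 4, 4, 4],
  "delta_pos": [
    [0, 0, 0],
    [0, 0, 0],
    [0, 0, 0],
    [0, 0, 0],
    [0, 0, 0],
    [0, 0, 0],
    [0, 0, 0],
    [0, 0, 0],
    [0, 0, 0],
    [0, 0, 0]
  ],
  "angular": [
    [0, 0, 0],
    [0, 0, 0],
    [0, 0, 0],
    [0, 0, 0],
    [0, 0, 0],
    [0, 0, 0],
    [0, 0, 0],
    [0, 0, 0],
    [0, 0, 0],
    [0, 0, 0]
  ],
  "force": 30
}}

```text
clock: 19.25
position: [0.4549, 0.0892, 0.0625]
ee_rot: [-3.141, -0.0, -0.001]
force: [0.2, 3.4, 3.8]
width: 0.508
gripper_force: 30.0
```

Request:
{"api": "carry_out", "payload": {
  "claw": [4, 4, 4, 4, 4, 4, 4, 4, 4, 4, 4],
  "delta_pos": [
    [0, 0, -0.5],
    [0, 0, -1],
    [0, 0, -1.5],
    [0, 0, -2],
    [0, 0, -2],
    [0, 0, -2],
    [0, 0, -2],
    [0, 0, -1.5],
    [0, 0, -1],
    [0, 0, -0.5],
    [0, 0, 0]
  ],
  "angular": [
    [0, 0, 0],
    [0, 0, 0],
    [0, 0, 0],
    [0, 0, 0],
    [0, 0, 0],
    [0, 0, 0],
    [0, 0, 0],
    [0, 0, 0],
    [0, 0, 0],
    [0, 0, 0],
    [0, 0, 0]
  ]
}}

```text
clock: 20.35
position: [0.4546, 0.0884, 0.2026]
ee_rot: [3.141, -0.001, 0.0]
force: [0.4, 0.8, -5.0]
width: 0.509
gripper_force: 30.4
```

Request:
{"api": "carry_out", "payload": {
  "claw": [4, 4, 4, 4, 4, 4, 4, 4, 4, 4, 4, 4, 4, 4, 4, 4, 4, 4, 4, 4],
  "delta_pos": [
    [0, 0.5, 0],
    [0, 1.2, 0],
    [0, 1.8, 0],
    [0, 2.4, 0],
    [0, 2.5, 0],
    [0, 2.5, 0],
    [0, 2.5, 0],
    [0, 2.5, 0],
    [0, 2.5, 0],
    [0, 2.5, 0],
    [0, 2.5, 0],
    [0, 2.5, 0],
    [0, 2.5, 0],
    [0, 2.5, 0],
    [0, 2.4, 0],
    [0, 1.8, 0],
    [0, 1.2, 0],
    [0, 0.5, 0],
    [0, 0, 0],
    [0, 0, 0]
  ],
  "angular": [
    [0, 0, 0],
    [0, 0, 0],
    [0, 0, 0],
    [0, 0, 0],
    [0, 0, 0],
    [0, 0, 0],
    [0, 0, 0],
    [0, 0, 0],
    [0, 0, 0],
    [0, 0, 0],
    [0, 0, 0],
    [0, 0, 0],
    [0, 0, 0],
    [0, 0, 0],
    [0, 0, 0],
    [0, 0, 0],
    [0, 0, 0],
    [0, 0, 0],
    [0, 0, 0],
    [0, 0, 0]
  ]
}}

```text
clock: 22.35
position: [0.4546, -0.2783, 0.2022]
ee_rot: [-3.141, -0.001, 0.0]
force: [0.0, 0.6, -6.1]
width: 0.504
gripper_force: 30.4
```

```bash
cat >> w.py <<'E'
p=[.5345,-.337]
print("rim",[proj(im,[p[0]+.033*np.cos(t),p[1]+.033*np.sin(t),.048]).round(0).tolist() for t in np.arange(4)*np.pi/2])
E
python3 w.py w5 loading_cup cup_mouth; python3 f.py
```

```text
[ 0.4547 -0.2782  0.2023] [ 0.59  0.29 -0.18  1.76  0.06  1.1  -1.18] [[0.002, -0.969, -0.247, 0.521], [-1.0, -0.002, -0.0, -0.279], [-0.0, 0.247, -0.969, 0.399], [0.0, 0.0, 0.0, 1.0]]
loading_cup 0.77 [368.1 142.7] [ 0.5278 -0.3345  0.    ]
trace 325 418 91 188 [ 0.5291 -0.3262  0.08  ]
cup_mouth 0.73 [377.3 141.2] [ 0.5284 -0.3364  0.048 ]
rim [[380.0, 97.0], [343.0, 134.0], [377.0, 170.0], [413.0, 135.0]]
22.85 [ 0.4546 -0.2792  0.2024] [-0.25 -0.02 -4.51] [0.4  0.29 0.45] [-5.000e-02 -5.677e+01 -1.450e+00 -3.270e+01 -5.000e-02 -4.000e-02
 -0.000e+00] 0.5071612178003962 30.40840549042386
```

View pics/w5.png

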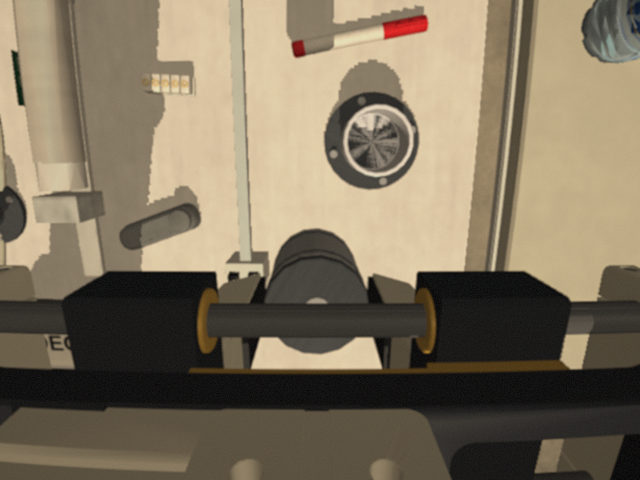

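The wrist view shows the cup rim ring centred at about (378,140), and the canister upright in the fingers. I'll fit the ring for a precise centre.

```bash
cat > r.py <<'E'
from h import *
for n,(x0,x1,y0,y1),t in(("wrist",(335,422,95,185),190),("top",(440,485,235,280),150)):
    im=arm.get_image(n); g=cv2.cvtColor(im["frame"],cv2.COLOR_RGB2GRAY)[y0:y1,x0:x1]
    # dark flange extent at z=.006, rim = bright blob enclosed by it
    d=((g<75)*255).astype(np.uint8); cs=max(cv2.findContours(d,cv2.RETR_EXTERNAL,cv2.CHAIN_APPROX_NONE)[0],key=cv2.contourArea)
    hull=cv2.convexHull(cs); e=cv2.fitEllipse(hull); print(n,"flange",np.add(e[0],[x0,y0]).round(1),e[1],atz(im,np.add(e[0],[x0,y0]),.006).round(4))
    m=np.zeros_like(g); cv2.drawContours(m,[hull],-1,255,-1); m=cv2.erode(m,np.ones((3,3)))
    b=((g>t)&(m>0)).astype(np.uint8)*255
    c=max(cv2.findContours(b,cv2.RETR_EXTERNAL,cv2.CHAIN_APPROX_NONE)[0],key=len)
    e=cv2.fitEllipse(cv2.convexHull(c)); print(n,"rim",np.add(e[0],[x0,y0]).round(1),e[1],atz(im,np.add(e[0],[x0,y0]),.048).round(4))
E
python3 r.py
```

```text
wrist flange [369.2 138.9] (89.03492736816406, 95.44129180908203) [ 0.5316 -0.3358  0.006 ]
wrist rim [376.5 139.9] (66.09954071044922, 70.68083953857422) [ 0.5296 -0.3367  0.048 ]
top flange [456.9 259.1] (34.80268478393555, 48.497623443603516) [ 0.5238 -0.3254  0.006 ]
top rim [458.8 238.1] (4.852874279022217, 27.627050399780273) [ 0.5727 -0.3198  0.048 ]
```

Request:
{"api": "carry_out", "payload": {
  "claw": [4, 4, 4, 4, 4, 4, 4, 4, 4],
  "delta_pos": [
    [0.5, 0.5, 0],
    [0.8, 1, 0.5],
    [1, 1.2, 1],
    [1, 1.2, 1],
    [0.7, 1, 1],
    [0.5, 0.8, 0.5],
    [0, 0, 0],
    [0, 0, 0],
    [0, 0, 0]
  ],
  "angular": [
    [0, 0, 0],
    [0, 0, 0],
    [0, 0, 0],
    [0, 0, 0],
    [0, 0, 0],
    [0, 0, 0],
    [0, 0, 0],
    [0, 0, 0],
    [0, 0, 0]
  ]
}}

```text
clock: 23.85
position: [0.4996, -0.3359, 0.1628]
ee_rot: [3.142, 0.0, 0.001]
force: [0.6, -0.1, -4.1]
width: 0.507
gripper_force: 30.0
```

```bash
cat > s.py <<'E'
from h import *
im=arm.get_image("wrist"); o=arm.observe(); print(np.round(o["position"],4))
f=im["frame"]; cv2.imwrite("pics/w6.png",cv2.resize(f[60:300,220:480],None,fx=2.2,fy=2.2,interpolation=cv2.INTER_CUBIC)[:,:,::-1])
for k in("cup_mouth","loading_cup"):
    for r in arm.place_of(k,im)[:1]:
        c=np.array(r["centre"])*[640,480]; print(k,round(r["conf"],2),c.round(1),atz(im,c,Z[k]).round(4))
for k,p,R in(("rim",[.53,-.336,.048],.033),("fl",[.53,-.336,.006],.05)):
    print(k,[((proj(im,[p[0]+R*np.cos(t),p[1]+R*np.sin(t),p[2]])-[220,60])*2.2).round(0).tolist() for t in np.arange(4)*np.pi/2])
E
python3 s.py
```

```text
[ 0.4997 -0.3359  0.163 ]
cup_mouth 0.73 [317.  193.3] [ 0.5294 -0.3379  0.048 ]
loading_cup 0.61 [313.6 188.2] [ 0.5287 -0.3347  0.    ]
rim [[209.0, 204.0], [123.0, 292.0], [208.0, 375.0], [294.0, 292.0]]
fl [[209.0, 163.0], [95.0, 281.0], [209.0, 391.0], [323.0, 281.0]]
```

View pics/w6.png

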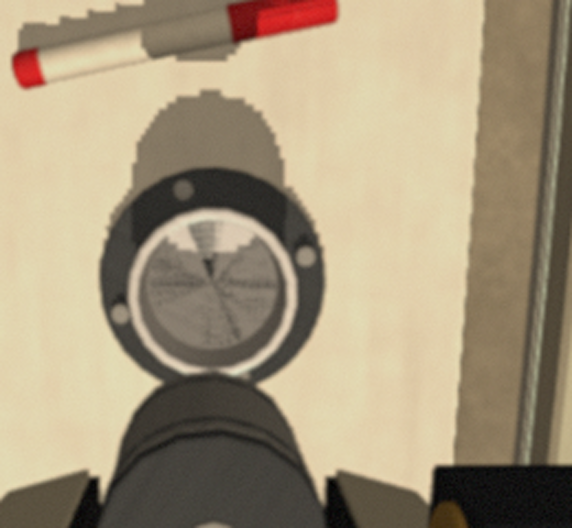

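The rim is centred at (213,292) in the crop, within about 2 mm of the prediction. I'll take the cup centre as (0.529, -0.337), then move over it and lower to 3 cm.

Request:
{"api": "carry_out", "payload": {
  "claw": [4, 4, 4, 4, 4, 4, 4, 4, 4, 4, 4, 4, 4, 4],
  "delta_pos": [
    [0.6, 0, 0],
    [0.9, 0.1, 0],
    [0.9, 0, 0.5],
    [0.5, 0, 1],
    [0, 0, 1.3],
    [0, 0, 1.3],
    [0, 0, 1.2],
    [0, 0, 0.8],
    [0, 0, 0.5],
    [0, 0, 0.2],
    [0, 0, 0],
    [0, 0, 0],
    [0, 0, 0],
    [0, 0, 0]
  ],
  "angular": [
    [0, 0, 0],
    [0, 0, 0],
    [0, 0, 0],
    [0, 0, 0],
    [0, 0, 0],
    [0, 0, 0],
    [0, 0, 0],
    [0, 0, 0],
    [0, 0, 0],
    [0, 0, 0],
    [0, 0, 0],
    [0, 0, 0],
    [0, 0, 0],
    [0, 0, 0]
  ]
}}

```text
clock: 25.4
position: [0.5288, -0.3375, 0.0947]
ee_rot: [3.141, -0.0, 0.001]
force: [0.1, -0.8, -4.6]
width: 0.508
gripper_force: 30.4
```

```bash
python3 f.py; cat > t.py <<'E'
from h import *
s=arm.get_image("side");t=arm.get_image("top")
a=cv2.resize(s["frame"][180:260,385:485],None,fx=4,fy=4,interpolation=cv2.INTER_CUBIC)
b=cv2.resize(t["frame"][220:300,160:260],None,fx=4,fy=4,interpolation=cv2.INTER_CUBIC)
cv2.imwrite("pics/fin.png",np.hstack([a,b])[:,:,::-1])
for k in("canister_left","canister_right"):
  for i in(s,t):
    for r in arm.place_of(k,i)[:3]:
        c=np.array(r["centre"])*[640,480]; print(k,i["shot"],round(r["conf"],2),c.round(0),atz(i,c,.046).round(3))
E
python3 t.py
```

```text
25.7 [ 0.5286 -0.3373  0.0944] [-0.01  0.   -4.54] [0.58 0.32 0.33] [ 0.000e+00 -7.356e+01 -2.040e+00 -2.988e+01 -4.000e-02 -5.000e-02
  0.000e+00] 0.5120456517395404 30.415035854866517
canister_left 38 0.89 [225. 268.] [0.486 0.289 0.046]
canister_left 39 0.83 [209. 269.] [0.491 0.287 0.046]
canister_right 38 0.95 [186. 311.] [0.349 0.401 0.046]
canister_right 39 0.68 [166. 304.] [0.406 0.39  0.046]
```

View pics/fin.png

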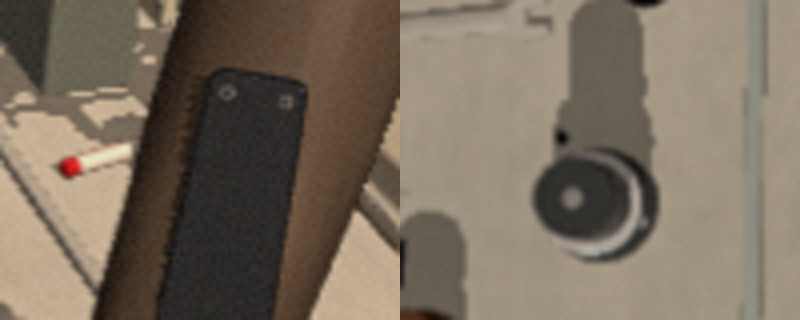

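The left, lighter canister stands on its rest (lid at (572,198) in the crop). The arm hides the cup from the side camera. The held canister hangs free with a steady 4.5 N, centred, with its base at about 0.078 m. I'll hand it in.

```bash
python3 -c "from cell import arm; print(arm.sign_off())"
```

```text
the job is handed in; nothing more can be done
None
```

I weighed both canisters and handed the job in at about 26 s: the right one is heavier (about 4.4 N against 1.8 N) and is held upright about 3 cm above the cup mouth, while the lighter left one stands released on its rest. The arm hid the cup from the side camera, so the final centring (about 2 mm) and height come from the wrist view and arm pose.

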